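# Clamp the tip box in the locating nest with its two sliders

## Robot

A 6-joint arm with a two-finger parallel gripper is mounted at the origin on the work surface; the furniture and walls round the work are solid. World frame = base frame: x ahead of the robot, y to its left, z up, the work surface at z = 0. Lengths are in m, angles in rad, forces in N, time in s.
With the tool pointing down it reaches from about 0.375 to 0.925 m from the base axis. Payload 5.7 kg.
Tool frame: the origin (TCP) lies midway between the tips of the shut fingers; the grasp point (between the pads) lies grip_point_offset behind it (grip_point_offset is the distance from the TCP to the grasp point, in m); z points along the fingers, x is the direction in which the jaws open and shut, and the axes are right-handed (so a half turn about z gives the same grasp; the last joint's range is limited). The gripper opens to 88 mm and grips with 3 to 60 N. Pads are 20 mm wide; open, the fingers measure 115 mm over their backs; the gripper's body (75 mm by 178 mm) begins 61 mm behind the grasp point.
Start: joints at [-1.398, 0.359, 1.51, -0, 1.272, -0.115], TCP at [0.17, -0.575, 0.223] pointing down, gripper open.
Joint ranges: [-2.97, 2.97], [-1.01, 2.36], [0.21, 2.38], [-0.96, 4.11], [0.2, 2.71], [-2.98, 2.98]. Speed limits (rad/s): [2.39, 2.39, 3.14, 3.14, 3.14, 3.14].

## Interface

Orientations are given as a rotation vector (axis times angle).
In Python, from workcell import * gives the robot as it stands. The module is installed in compiled form; this text tells all that it offers.
- The arm moves only by the tool arm_command, never from a script. Its argument "deltas" is a list of rows, each an object of numbers: "dx", "dy", "dz": the shift along the world's x, y, z in cm; "rx", "ry", "rz": the turn, a rotation vector about the world's x, y, z in degrees; "claw": the finger opening in cm, from 0 to 8.78. A call has 1 to 20 rows; each row shifts and turns the commanded pose from where the row before left it; what a row does not reach is not made up. A row lasts 1/8 s, in which the tool goes at most 62.5 mm and 10.7 degrees, less where a joint would pass 70% of its speed; a pose out of reach is approached as far as the arm can. A call with a gripper value outside its range is refused whole. The fingers move at their own pace and stop on an object; "grip_force" is the grip in N (left out, the last holds). Time passes only in rows, so rows that do not move let the fingers close. It gives the time, the measured TCP pose, the force and the opening at its end, in the units of the state.
- get_state(): the state, without advancing time (a new reading comes with each control period).
- capture(name): name is "scene" or "top" or "wrist"; returns (picture, depth): 384x512x3 uint8, red, green, blue; 384x512 float32, m along the optical axis (not along the pixel's ray), 0 where there is no reading.
- camera_info(name): a dict with "camera_matrix" (3x3 intrinsics, pixels), "R" (3x3) and "t" (3): a world point X has camera coordinates R X + t. Camera axes: x right, y down, z forward; pixel columns grow to the right and rows downward; lengths in m; the calibration is good to about 2 mm. A picture is of the moment at which its call begins: read the wrist's pose just before it. camera_info takes no time and is no camera call; for the wrist camera it gives the pose at the moment of the call.
- hand_in(): hands the job in, once; it reports no verdict.
The state is a dict: "clock": time; "joint_positions": joint angles; "joint_vel": joint speeds; "tau": joint torques, N m; "tool_pos": TCP position; "ee_rot": TCP orientation; "ft_force": force on the tool from outside, world axes, zero at the start; "torque": the same for the moment, N m; "gripper_width": finger opening in m.
Only numpy, scipy, OpenCV 4.12 (cv2) and the standard library are available. Lean on these libraries where they do the work, as an engineer would, in place of code of your own. Each camera call takes 0.05 s, during which the arm holds its last target.

## Task

Clamp the pipette tip box in the metal locating nest: push the thumb grips of the two sliders along their tracks until the box sits square against both stop bars and each slider's sprung pad presses it firmly, and leave them so. Move the box only with the sliders, never touch it, squeeze it gently enough not to crush it, and leave the other things on the bench alone.

Things in the scene. Friction and masses are not known exactly. Their poses are not given: they have to be found in the camera images.
- nest: fixed aluminium locating nest, origin under its bed at bench level. Bed 8 mm thick, x -60 to +75, y -100 to +125 mm. Tongues 74 mm wide carry the tracks: the end track leaves the bed towards -y (to y -166, centre line x -5 mm), the side track towards +x (to x 141, centre line y +20 mm). Bed, stops and pads are slick
- bed_centre (a point): point on top of the bed above the nest's origin, axes as the nest. Two steel stop bars 26 mm tall stand on the bed: the end stop across its +y end (face somewhere at y +70 to +100 mm) and the side stop along its -x side (face somewhere at x -46 to -36 mm). They are readjusted each day and their settings are not told: find them by feel
- tip_box: pipette tip box, 123 x 82 x 42 mm, clear with a perforated lid, 0.2 kg, lying loose on the bed (8 mm above the bench), a little skew and 1 to 3 cm off both stops. Origin near the centre of its underside (box from x -60 to +63, y -42 to +40 mm); its long x axis lies roughly along the nest's y
- end_slider (a joint): travel of the end slider from its outer end, 0 to 0.085 m; it moves along the nest's +y, pushing the box to the end stop. Its track drags with about 7 N all the way, and it stays where it is left
- side_slider (a joint): travel of the side slider from its outer end, 0 to 0.055 m; it moves along the nest's -x, pushing the box to the side stop. Its track drags with about 7 N all the way, and it stays where it is left
- end_slider_grip (a point): centre of the top of the end slider's upright black thumb grip, 86 mm above the bench. Grip 18 mm thick along the track, 44 mm wide, free from 25 to 86 mm above the bench; push its outer flat face (9 mm from this point, towards the nest's -y). x axis: its direction of travel (the nest's +y), z up
- side_slider_grip (a point): centre of the top of the side slider's upright black thumb grip, same shape and height; push on its outer flat face (9 mm from this point, towards the nest's +x). Frame: x along its direction of travel (the nest's -x), z up
- end_pad: white sprung pad, 60 mm wide, at the inner end of the end slider; origin at nest level (bench height) under its pressing face, which lies 49 mm ahead of the grip's centre when unloaded. It gives 7 mm at 1.3 N per mm, then it is hard
- side_pad: white sprung pad at the inner end of the side slider, the same as the other; 49 mm ahead of its grip's centre when unloaded, 7 mm of spring at 1.3 N per mm
- timer: bystander: flat white bench timer, 58 x 66 x 18 mm, origin at the centre of its underside
- specimen_a: bystander: specimen cup with wide screw cap, 38 mm across, 58 mm tall, origin at its underside
- bottle_c: bystander: small amber bottle with black cap, 46 mm across, 104 mm tall, origin at its underside
- petri_0: bystander: petri dish, 62 mm across, 16 mm tall, origin at its underside
- bottle_b: bystander: clear bottle with blue cap, 66 mm across, 138 mm tall, origin at its underside

How it is judged:
By the outcome, as a careful person would: the job done as asked, in the order asked, and still so for the second after the job is handed in, with the robot touching nothing.
It also fails if it takes over 50 s, if anything falls off the work surface, if the arm or the gripper's body presses on something with over 40 N, if the wrist force passes 120 N, or if a joint passes its speed limit or range.

## Working session

There is one attempt and no reset: what is moved stays moved. The work goes in short steps, Python scripts to look and compute and a tool call to move; the robot and the scene stay as the last step left them, time stands still between calls to the robot, and variables do not carry over. Pictures are saved under pics/ and viewed, and the job is handed in when it is done.

Besides the shell and the picture viewer there is one more tool, called after "Call:" as a command line: name --argument value ..., lists and objects as JSON in quotes. arm_command: Moves the arm, as the interface text tells. Its arguments: {"type":"object","properties":{"deltas":{"type":"array","items":{"type":"object","properties":{"dx":{"type":"number"},"dy":{"type":"number"},"dz":{"type":"number"},"rx":{"type":"number"},"ry":{"type":"number"},"rz":{"type":"number"},"claw":{"type":"number"}}}},"grip_force":{"type":"number"}},"required":["deltas"]}

```bash
mkdir -p pics
python3 - <<'E'
from workcell import *
import cv2,numpy as np
s=get_state();print(s)
for n in ["scene","top","wrist"]:
    p,d=capture(n);cv2.imwrite(f"pics/{n}0.png",p[:,:,::-1]);np.save(f"{n}0.npy",d)
    i=camera_info(n);np.savez(f"{n}_cam.npz",**{k:np.array(i[k]) for k in("camera_matrix","R","t")})
    print(n,i)
E
```

```text
{'clock': 0.0, 'joint_positions': array([-1.39812405e+00,  3.59499587e-01,  1.51143986e+00, -1.57909224e-07,
        1.27252568e+00, -1.15061694e-01]), 'joint_vel': array([ 0.00072227, -0.00176555,  0.00108654,  0.00098004,  0.0003811 ,
       -0.00042395]), 'tau': array([ 3.60855884e-03, -5.15363503e+01, -2.70731342e+01,  6.79945503e-02,
        3.50638269e-02, -1.31468555e-04]), 'tool_pos': array([ 0.17016009, -0.57462639,  0.22181002]), 'ee_rot': array([-2.51595223e+00,  1.87923134e+00,  2.13812389e-03]), 'ft_force': array([ 0.28267426, -0.00383759,  0.05091254]), 'torque': array([-0.03441066, -0.07140471,  0.03975752]), 'gripper_width': 0.08780142345467569}
scene {'camera_matrix': array([[379.16283342,   0.        , 257.00557088],
       [  0.        , 379.16283342, 194.38280934],
       [  0.        ,   0.        ,   1.        ]]), 'R': array([[ 0.77389715, -0.63331077,  0.00081714],
       [-0.50547249, -0.61845683, -0.6016716 ],
       [ 0.38155047,  0.46521889, -0.79874315]]), 't': array([-0.50294429,  0.2902529 ,  0.72367678])}
top {'camera_matrix': array([[445.81597946,   0.        , 255.70435625],
       [  0.        , 445.81597946, 188.73973216],
       [  0.        ,   0.        ,   1.        ]]), 'R': array([[ 0.02506319, -0.99952326,  0.01803024],
       [-0.98185287, -0.02800356, -0.18756528],
       [ 0.18798077, -0.01300206, -0.98208664]]), 't': array([-0.10293226,  0.61134994,  1.26306707])}
wrist {'camera_matrix': array([[299.89823198,   0.        , 256.60061624],
       [  0.        , 299.89823198, 194.29129295],
       [  0.        ,   0.        ,   1.        ]]), 'R': array([[ 2.84207345e-01, -9.58762536e-01, -7.64691067e-04],
       [-9.25295659e-01, -2.74495428e-01,  2.61687225e-01],
       [-2.51105811e-01, -7.36658661e-02, -9.65152429e-01]]), 't': array([-0.5996575 , -0.03284346,  0.38941697])}
```

View pics/scene0.png

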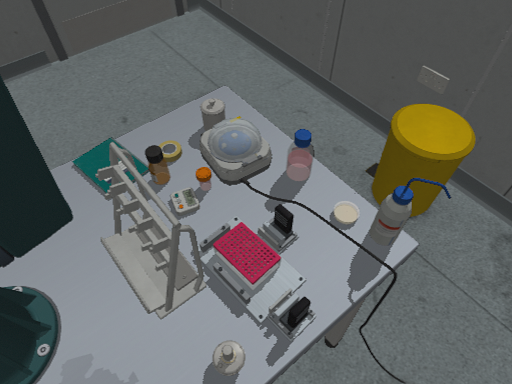

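View pics/top0.png

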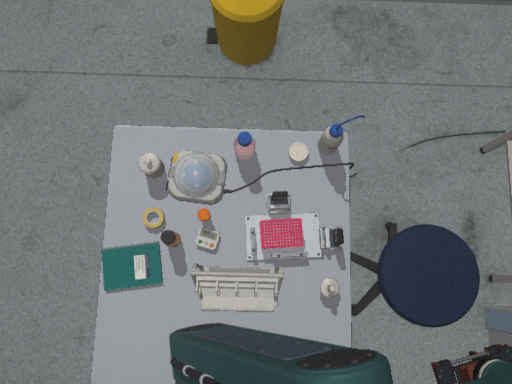

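The top view shows the nest at about (283,237), the end grip at (336,237) and the side grip at (280,199). Next I'll enlarge it and localise with depth.

Run:
```python
import cv2,numpy as np
p=cv2.imread("pics/top0.png")
c=cv2.resize(p[175:275,230:360],None,fx=6,fy=6,interpolation=cv2.INTER_CUBIC);cv2.imwrite("pics/topc.png",c)
d=np.load("top0.npy");k=np.load("top_cam.npz")
K,R,t=k["camera_matrix"],k["R"],k["t"]
v,u=np.mgrid[0:384,0:512]
P=np.stack([(u-K[0,2])/K[0,0]*d,(v-K[1,2])/K[1,1]*d,d],-1)
W=(P-t)@R
np.save("topW.npy",W)
# height map crop
z=W[...,2][175:275,230:360]*1000
h=np.clip(z*2.2+20,0,255).astype(np.uint8)
cv2.imwrite("pics/toph.png",cv2.resize(cv2.applyColorMap(h,cv2.COLORMAP_JET),None,fx=6,fy=6,interpolation=cv2.INTER_NEAREST))
m=(W[...,2]>.075)&(W[...,2]<.095)&(v>185)&(v<255)&(u>260)&(u<350)
n,l,st,ce=cv2.connectedComponentsWithStats(m.astype(np.uint8))
for i in range(1,n):
    if st[i,4]>10:
        q=W[l==i]; print(st[i],q.mean(0),q.min(0),q.max(0))
```

```text
[272 191  16   7 103] [ 0.59540979 -0.15552096  0.0850257 ] [ 0.58667926 -0.17780904  0.07522544] [ 0.6043378  -0.13399574  0.09393145]
[336 228   8  16 109] [ 0.4792956  -0.3285071   0.08498803] [ 0.45825908 -0.33895827  0.07584762] [ 0.50157853 -0.31904474  0.09262389]
```

View pics/topc.png

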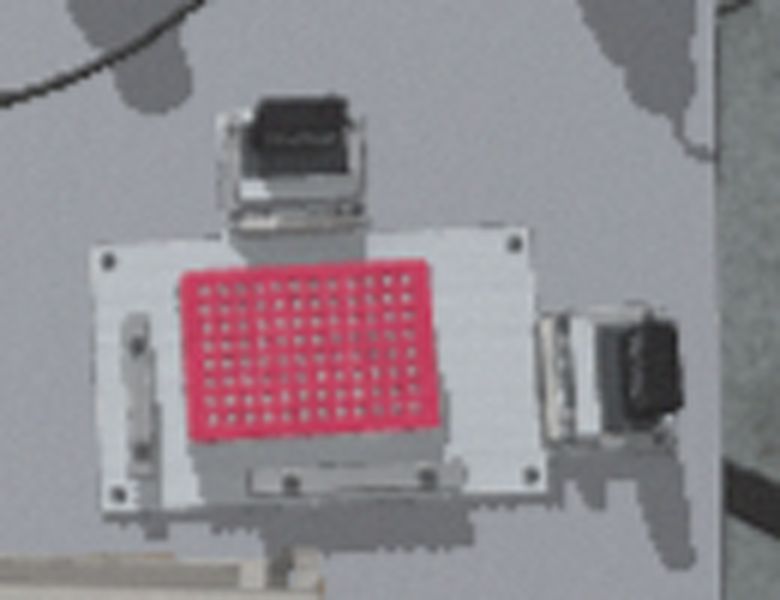

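View pics/toph.png

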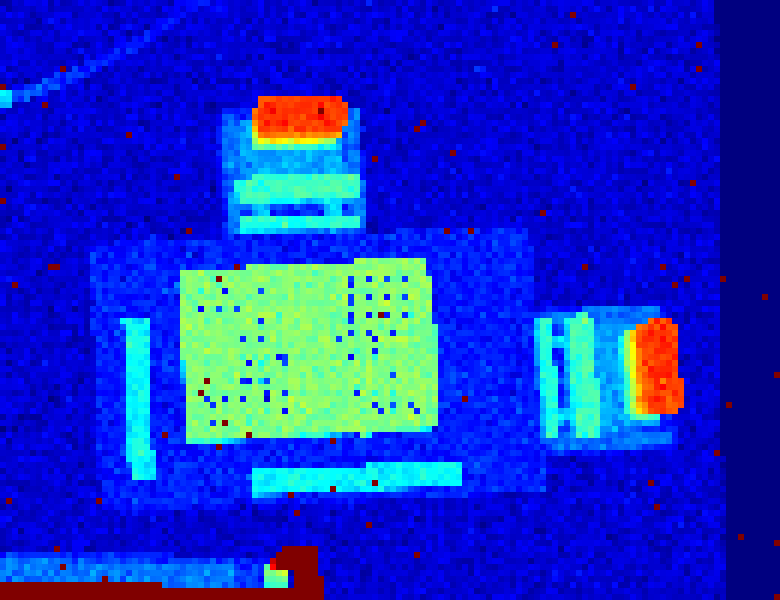

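View pics/wrist0.png

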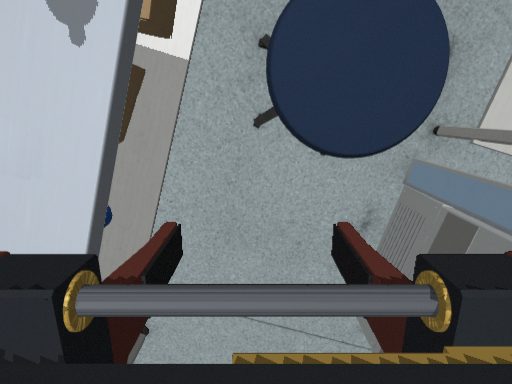

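```bash
cat > h.py <<'E'
import numpy as np
def ray(cam,uv,z):
    k=np.load(f"{cam}_cam.npz");K,R,t=k["camera_matrix"],k["R"],k["t"]
    c=-R.T@t; out=[]
    for u,v in uv:
        d=R.T@np.linalg.inv(K)@[u,v,1]; out.append(c+d*(z-c[2])/d[2])
    return np.array(out)
E
python3 - <<'E'
from h import *
import cv2
f=lambda L:[(230+(a-3)/6,175+(b-3)/6) for a,b in L]
B=ray("top",f([(93,246),(527,229),(548,492),(103,512)]),.008)[:,:2]
N=np.array([[75,125],[75,-100],[-60,-100],[-60,125]])/1000.
# rigid fit
a=N-N.mean(0);b=B-B.mean(0)
th=np.arctan2((a[:,0]*b[:,1]-a[:,1]*b[:,0]).sum(),(a*b).sum())
c,s=np.cos(th),np.sin(th);Rm=np.array([[c,-s],[s,c]]);o=B.mean(0)-Rm@N.mean(0)
print(np.degrees(th),o,(B-(N@Rm.T+o))*1000)
W=np.load("topW.npy")
n=(W[...,:2]-o)@Rm
v,u=np.mgrid[0:384,0:512]
roi=(v>180)&(v<265)&(u>235)&(u<350)
def st(m,nm):
    q=np.c_[n[m],W[m][:,2]]*1000
    print(nm,len(q),"x",np.percentile(q[:,0],[1,5,50,95,99]).round(1),"y",np.percentile(q[:,1],[1,5,50,95,99]).round(1),"z",np.median(q[:,2]).round(1))
z=W[...,2]
g=roi&(z>.078)&(z<.095)
st(g&(n[...,0]>.07),"sidegrip");st(g&(n[...,1]<-.09),"endgrip")
s=roi&(z>.027)&(z<.041)
st(s&(n[...,1]>.06)&(n[...,0]>-.036)&(n[...,0]<.07),"endstop");st(s&(n[...,0]<-.03)&(n[...,1]<.06)&(n[...,1]>-.09),"sidestop")
st(roi&(z>.02)&(z<.05)&(n[...,0]>.055),"sidepadetc")
m=roi&(z>.045)&(z<.056)&(abs(n[...,0])<.06)&(abs(n[...,1])<.085)
st(m,"box");r=cv2.minAreaRect((n[m]*1000).astype(np.float32));print(r)
E
```

```text
3.984684079489672 [ 0.4741402  -0.18489554] [[-0.51971556 -1.70876159]
 [-1.38113304  1.99273205]
 [ 0.92523376  0.96558729]
 [ 0.97561484 -1.24955774]]
sidegrip 96 x [114.8 115.7 123.2 132.  133. ] y [-1.3  1.8 21.9 39.7 42. ] z 86.0
endgrip 102 x [-25.9 -23.3  -4.3  14.7  17.2] y [-153.4 -152.8 -143.6 -136.2 -135.2] z 85.6
endstop 104 x [-35.1 -32.4  -2.5  31.7  33.2] y [ 65.6  77.9 103.3 109.3 109.9] z 35.0
sidestop 143 x [-54.9 -54.  -48.9 -43.6 -43. ] y [-51.6 -48.1  -1.7  45.6  48.8] z 34.6
sidepadetc 301 x [ 55.3  75.4  96.1 120.5 131.3] y [-21.1 -10.6  21.2  48.7  53.1] z 34.6
box 1038 x [-26.5 -23.3  14.3  51.8  55.1] y [-40.3 -35.6  20.6  76.1  80.4] z 49.7
((13.306669235229492, 19.548320770263672), (84.72807312011719, 123.99504852294922), 0.3870623707771301)
```

Run:
```python
from h import *
W=np.load("topW.npy")
for n,(u,v) in dict(bottle_b=(244,138),petri=(298,151),spray=(336,130),tall=(329,287),cable=(300,166),cup=(204,214)).items():
    q=W[v-3:v+4,u-3:u+4].reshape(-1,3);print(n,np.median(q,0).round(3),q[:,2].max().round(3))
th=np.radians(3.98);c,s=np.cos(th),np.sin(th);R=np.array([[c,-s],[s,c]]);o=np.array([.4741,-.1849])
for p in [(-5,-144),(-5,-190),(-5,-167),(123.5,20),(165,20),(143,20)]: print(p,R@(np.array(p)/1000)+o)
for p in [(0,10),(-10,0)]:print(R@np.array(p))
# rack height near nest
m=(abs(W[...,0]-.39)<.03)&(abs(W[...,1]+.1)<.12)&(W[...,2]>.06);print(W[m][:,2].max() if m.any() else 0)
```

```text
bottle_b [ 0.744 -0.048  0.138] 0.144
petri [ 0.746 -0.216  0.016] 0.021
spray [ 0.769 -0.306  0.161] 0.187
tall [ 0.335 -0.3    0.071] 1.357
cable [ 0.701 -0.224  0.002] 0.015
cup [0.534 0.063 0.057] 0.062
(-5, -144) [ 0.47910685 -0.32889976]
(-5, -190) [ 0.48229963 -0.37478883]
(-5, -167) [ 0.48070324 -0.35184429]
(123.5, 20) [ 0.59591399 -0.15637631]
(165, 20) [ 0.63731391 -0.15349587]
(143, 20) [ 0.61536697 -0.15502285]
[-0.69408254  9.97588339]
[-9.97588339 -0.69408254]
1.3569652166018797
```

Call:
arm_command --deltas '[{"dx": 3.9,"dy": 2.4,"rz": -1.56,"claw": 0},{"dx": 3.9,"dy": 2.4,"rz": -1.56,"claw": 0},{"dx": 3.9,"dy": 2.4,"rz": -1.56,"claw": 0},{"dx": 3.9,"dy": 2.4,"rz": -1.56,"claw": 0},{"dx": 3.9,"dy": 2.4,"rz": -1.56,"claw": 0},{"dx": 3.9,"dy": 2.4,"rz": -1.56,"claw": 0},{"dx": 3.9,"dy": 2.4,"rz": -1.56,"claw": 0},{"dx": 3.9,"dy": 2.4,"rz": -1.56,"claw": 0},{"claw": 0},{"claw": 0}]'

```text
validation failed for argument at $.de...
```

Run:
```python
from workcell import *
import cv2
from scipy.spatial.transform import Rotation as Ro
s=get_state();print(s['clock'],s['tool_pos'],Ro.from_rotvec(s['ee_rot']).as_matrix().round(3),s['ft_force'],s['gripper_width'])
p,d=capture("wrist");cv2.imwrite("pics/w1.png",p[:,:,::-1])
```

```text
0.15 [ 0.17022138 -0.57480011  0.22201312] [[ 0.284 -0.959 -0.   ]
 [-0.959 -0.284  0.001]
 [-0.001 -0.    -1.   ]] [ 0.49260458  1.26666309 -0.82974407] 0.08761587513158454
```

View pics/w1.png

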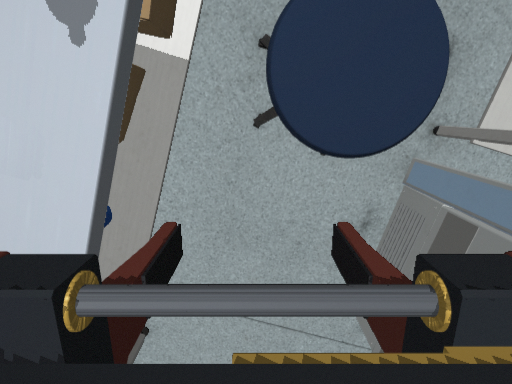

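The wrist view hasn't changed and the call was rejected, so I'll try simpler rows.

Call:
arm_command --deltas '[{"dx": 3.9,"dy": 2.4,"dz": 0,"rx": 0,"ry": 0,"rz": -1.5,"claw": 0.0}]'

```text
clock: 0.32
tool_pos: [0.2079, -0.5526, 0.2224]
ee_rot: [2.488, -1.917, -0.0]
ft_force: [-0.1, -0.2, -0.1]
gripper_width: 0.0813
```

Call:
arm_command --deltas '[{"dx": 3.9,"dy": 2.4,"rz": -1.5},{"dx": 3.9,"dy": 2.4,"rz": -1.5},{"dx": 3.9,"dy": 2.4,"rz": -1.5},{"dx": 3.9,"dy": 2.4,"rz": -1.5},{"dx": 3.9,"dy": 2.4,"rz": -1.5},{"dx": 3.9,"dy": 2.4,"rz": -2},{"dx": 3.9,"dy": 2.4,"rz": -1.5},{"dx": 0}]'

```text
validation failed for argument at $.de...
```

Run:
```python
from workcell import *
import cv2
from scipy.spatial.transform import Rotation as Ro
s=get_state();print(s['clock'],s['tool_pos'],Ro.from_rotvec(s['ee_rot']).as_matrix().round(3),s['ft_force'],s['gripper_width'])
p,d=capture("wrist");cv2.imwrite("pics/w2.png",p[:,:,::-1])
```

```text
0.325 [ 0.20793575 -0.55258077  0.22236177] [[ 0.255 -0.967 -0.001]
 [-0.967 -0.255 -0.001]
 [ 0.001  0.001 -1.   ]] [-0.05019826 -0.16535507 -0.07946557] 0.08128209739382555
```

View pics/w2.png

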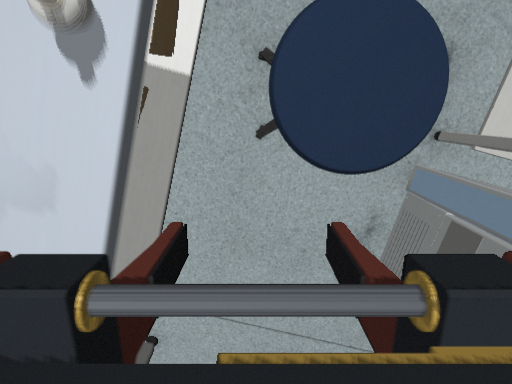

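The arm moved only one row. It looks as if every row needs all seven keys, so I'll send full rows.

Call:
arm_command --deltas '[{"dx": 3.9,"dy": 2.4,"dz": 0,"rx": 0,"ry": 0,"rz": -1.5,"claw": 0},{"dx": 3.9,"dy": 2.4,"dz": 0,"rx": 0,"ry": 0,"rz": -1.5,"claw": 0},{"dx": 3.9,"dy": 2.4,"dz": 0,"rx": 0,"ry": 0,"rz": -1.5,"claw": 0},{"dx": 3.9,"dy": 2.4,"dz": 0,"rx": 0,"ry": 0,"rz": -1.5,"claw": 0},{"dx": 3.9,"dy": 2.4,"dz": 0,"rx": 0,"ry": 0,"rz": -1.5,"claw": 0},{"dx": 3.9,"dy": 2.4,"dz": 0,"rx": 0,"ry": 0,"rz": -2,"claw": 0},{"dx": 3.9,"dy": 2.4,"dz": 0,"rx": 0,"ry": 0,"rz": -1.5,"claw": 0},{"dx": 0,"dy": 0,"dz": 0,"rx": 0,"ry": 0,"rz": 0,"claw": 0}]'

```text
clock: 1.38
tool_pos: [0.4846, -0.3814, 0.2224]
ee_rot: [-2.301, 2.138, 0.0]
ft_force: [0.1, 0.4, 0.1]
gripper_width: 0.0008
```

Call:
arm_command --deltas '[{"dx": -0.2,"dy": 0,"dz": -4,"rx": 0,"ry": 0,"rz": 0,"claw": 0},{"dx": 0,"dy": 0,"dz": -5,"rx": 0,"ry": 0,"rz": 0,"claw": 0},{"dx": 0,"dy": 0,"dz": -5,"rx": 0,"ry": 0,"rz": 0,"claw": 0},{"dx": 0,"dy": 0,"dz": -3.7,"rx": 0,"ry": 0,"rz": 0,"claw": 0},{"dx": 0,"dy": 0,"dz": 0,"rx": 0,"ry": 0,"rz": 0,"claw": 0}]'

```text
clock: 2.0
tool_pos: [0.4774, -0.3819, 0.0428]
ee_rot: [2.297, -2.143, -0.011]
ft_force: [0.5, -0.0, 0.9]
gripper_width: 0.0006
```

Run:
```python
from workcell import *
import cv2
s=get_state();print(s['clock'],s['tool_pos'],s['ft_force'],s['gripper_width'])
p,d=capture("scene");cv2.imwrite("pics/s3.png",cv2.resize(p[180:384,180:384,::-1],None,fx=2.9,fy=2.9))
```

```text
2.0 [ 0.47735513 -0.38185462  0.04282089] [ 0.469959   -0.03365958  0.94881539] 0.000562630726202256
```

View pics/s3.png

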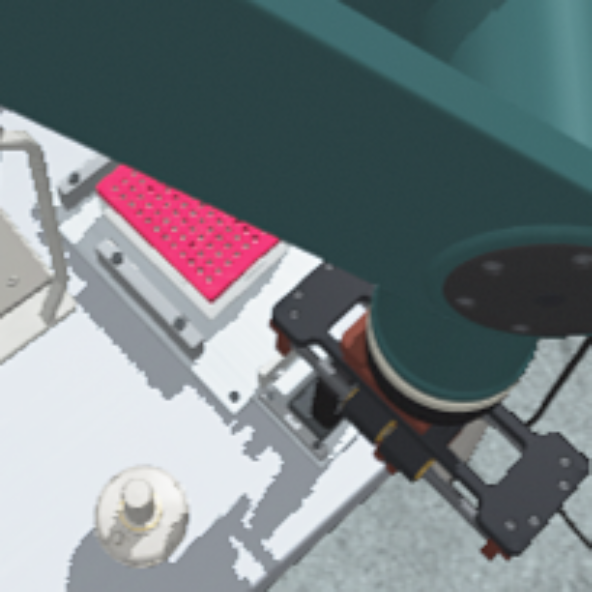

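The gripper is down behind the end grip (about (325,400) in the crop) and nothing is touching. Now I'll feel for the grip.

Call:
arm_command --deltas '[{"dx": 0.1,"dy": 0.6,"dz": 0,"rx": 0,"ry": 0,"rz": 0,"claw": 0},{"dx": 0.1,"dy": 0.6,"dz": 0,"rx": 0,"ry": 0,"rz": 0,"claw": 0},{"dx": 0,"dy": 0.6,"dz": 0,"rx": 0,"ry": 0,"rz": 0,"claw": 0},{"dx": 0,"dy": 0.6,"dz": 0,"rx": 0,"ry": 0,"rz": 0,"claw": 0},{"dx": 0,"dy": 0.6,"dz": 0,"rx": 0,"ry": 0,"rz": 0,"claw": 0}]'

```text
clock: 2.68
tool_pos: [0.4823, -0.3527, 0.0458]
ee_rot: [-2.298, 2.142, -0.0]
ft_force: [0.3, -0.4, -0.4]
gripper_width: 0.0006
```

Call:
arm_command --deltas '[{"dx": 0,"dy": 0.5,"dz": 0,"rx": 0,"ry": 0,"rz": 0,"claw": 0},{"dx": -0.1,"dy": 0.5,"dz": 0,"rx": 0,"ry": 0,"rz": 0,"claw": 0},{"dx": 0,"dy": 0.5,"dz": 0,"rx": 0,"ry": 0,"rz": 0,"claw": 0},{"dx": 0,"dy": 0.5,"dz": 0,"rx": 0,"ry": 0,"rz": 0,"claw": 0}]'

```text
clock: 3.18
tool_pos: [0.4813, -0.3353, 0.0458]
ee_rot: [2.297, -2.14, 0.004]
ft_force: [-3.6, -7.1, -0.3]
gripper_width: 0.0005
```

Call:
arm_command --deltas '[{"dx": -0.1,"dy": 0.5,"dz": 0,"rx": 0,"ry": 0,"rz": 0,"claw": 0},{"dx": 0,"dy": 0.5,"dz": 0,"rx": 0,"ry": 0,"rz": 0,"claw": 0},{"dx": 0,"dy": 0.5,"dz": 0,"rx": 0,"ry": 0,"rz": 0,"claw": 0},{"dx": 0,"dy": 0,"dz": 0,"rx": 0,"ry": 0,"rz": 0,"claw": 0}]'

```text
clock: 3.68
tool_pos: [0.4801, -0.3195, 0.0458]
ee_rot: [2.297, -2.141, 0.002]
ft_force: [-3.2, -5.7, -0.4]
gripper_width: 0.0004
```

Run:
```python
from workcell import *
import cv2
s=get_state();print(s['clock'],s['tool_pos'],s['ft_force'],s['torque'])
p,d=capture("wrist");cv2.imwrite("pics/w4.png",p[:,:,::-1])
p,d=capture("top");cv2.imwrite("pics/t4.png",cv2.resize(p[175:275,230:360,::-1],None,fx=6,fy=6))
```

```text
3.675 [ 0.48009869 -0.31946848  0.04577678] [-3.20911625 -5.66374484 -0.41963088] [-0.69145803  0.33208632  0.0271459 ]
```

View pics/w4.png

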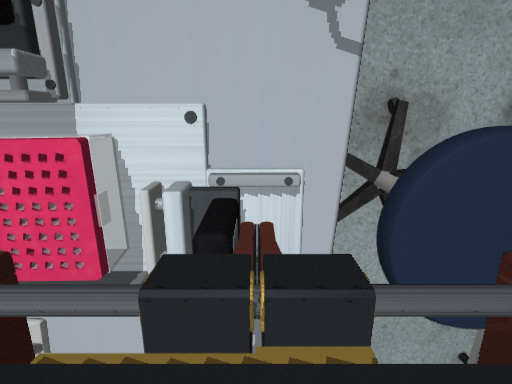

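View pics/t4.png

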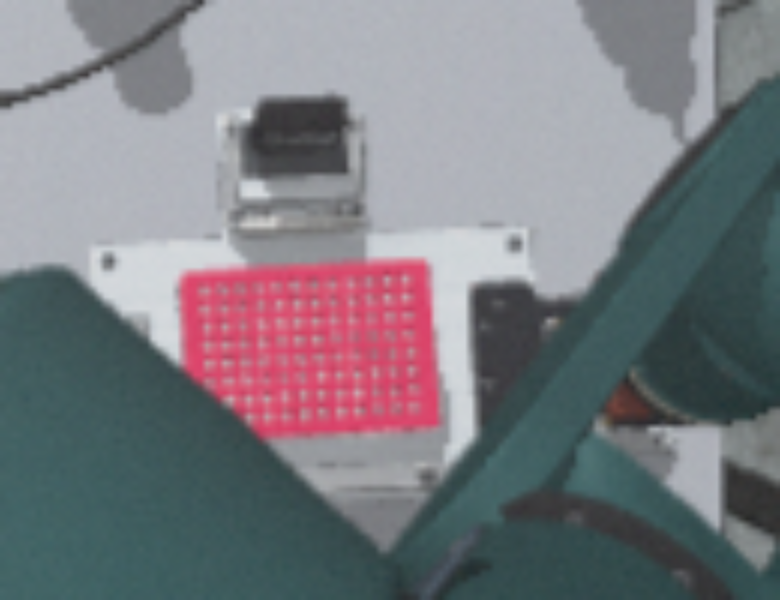

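The wrist view shows the fingers (about (258,245)) flat behind the grip. The slider is moving and the box hasn't been reached yet, so I'll continue.

Call:
arm_command --deltas '[{"dx": 0,"dy": 0.4,"dz": 0,"rx": 0,"ry": 0,"rz": 0,"claw": 0},{"dx": -0.1,"dy": 0.4,"dz": 0,"rx": 0,"ry": 0,"rz": 0,"claw": 0},{"dx": 0,"dy": 0.4,"dz": 0,"rx": 0,"ry": 0,"rz": 0,"claw": 0},{"dx": 0,"dy": 0.4,"dz": 0,"rx": 0,"ry": 0,"rz": 0,"claw": 0},{"dx": -0.1,"dy": 0.4,"dz": 0,"rx": 0,"ry": 0,"rz": 0,"claw": 0},{"dx": 0,"dy": 0.2,"dz": 0,"rx": 0,"ry": 0,"rz": 0,"claw": 0},{"dx": 0,"dy": 0.2,"dz": 0,"rx": 0,"ry": 0,"rz": 0,"claw": 0},{"dx": 0,"dy": 0.2,"dz": 0,"rx": 0,"ry": 0,"rz": 0,"claw": 0}]'

```text
clock: 4.78
tool_pos: [0.4784, -0.2943, 0.0459]
ee_rot: [2.297, -2.14, 0.004]
ft_force: [-2.9, -8.0, -0.9]
gripper_width: 0.0004
```

Call:
arm_command --deltas '[{"dx": 0,"dy": 0.2,"dz": 0,"rx": 0,"ry": 0,"rz": 0,"claw": 0},{"dx": 0,"dy": 0.2,"dz": 0,"rx": 0,"ry": 0,"rz": 0,"claw": 0},{"dx": -0.1,"dy": 0.1,"dz": 0,"rx": 0,"ry": 0,"rz": 0,"claw": 0}]'

```text
clock: 5.15
tool_pos: [0.4779, -0.2894, 0.0459]
ee_rot: [2.297, -2.141, 0.005]
ft_force: [0.4, -6.6, -2.5]
gripper_width: 0.0007
```

Call:
arm_command --deltas '[{"dx": 0,"dy": 0.1,"dz": 0,"rx": 0,"ry": 0,"rz": 0,"claw": 0},{"dx": 0,"dy": 0.1,"dz": 0,"rx": 0,"ry": 0,"rz": 0,"claw": 0}]'

```text
clock: 5.4
tool_pos: [0.4778, -0.2875, 0.0459]
ee_rot: [2.297, -2.141, 0.005]
ft_force: [-1.8, -6.6, -2.4]
gripper_width: 0.0003
```

Run:
```python
from workcell import *
import cv2
s=get_state();print(s['clock'],s['tool_pos'],s['ft_force'],s['torque'])
p,d=capture("wrist");cv2.imwrite("pics/w5.png",p[:,:,::-1])
```

```text
5.4 [ 0.4778438  -0.2874782   0.04585619] [-1.76318645 -6.6083717  -2.44107391] [-1.06158043  0.28071939  0.04173595]
```

View pics/w5.png

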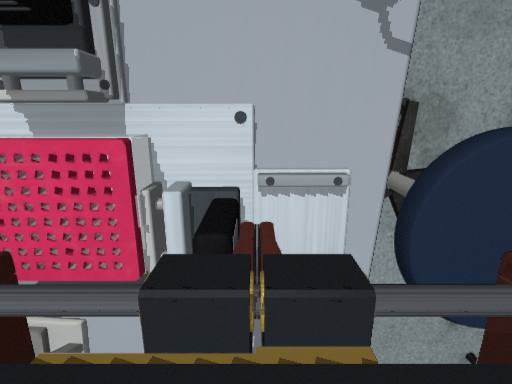

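The pad (about (152,210)) is just reaching the box, with roughly 15 mm still to go.

Call:
arm_command --deltas '[{"dx": 0,"dy": 0.2,"dz": 0,"rx": 0,"ry": 0,"rz": 0,"claw": 0},{"dx": 0,"dy": 0.2,"dz": 0,"rx": 0,"ry": 0,"rz": 0,"claw": 0},{"dx": 0,"dy": 0.2,"dz": 0,"rx": 0,"ry": 0,"rz": 0,"claw": 0},{"dx": -0.1,"dy": 0.2,"dz": 0,"rx": 0,"ry": 0,"rz": 0,"claw": 0}]'

```text
clock: 5.95
tool_pos: [0.4772, -0.2796, 0.0459]
ee_rot: [2.297, -2.141, 0.006]
ft_force: [-0.2, -8.0, -4.4]
gripper_width: 0.0007
```

Call:
arm_command --deltas '[{"dx": 0,"dy": 0.2,"dz": 0,"rx": 0,"ry": 0,"rz": 0,"claw": 0},{"dx": 0,"dy": 0.1,"dz": 0,"rx": 0,"ry": 0,"rz": 0,"claw": 0}]'

```text
clock: 6.2
tool_pos: [0.4771, -0.2773, 0.0459]
ee_rot: [2.297, -2.14, 0.007]
ft_force: [-1.1, -10.3, -3.4]
gripper_width: 0.0002
```

Call:
arm_command --deltas '[{"dx": 0,"dy": 0.1,"dz": 0,"rx": 0,"ry": 0,"rz": 0,"claw": 0},{"dx": 0,"dy": 0.1,"dz": 0,"rx": 0,"ry": 0,"rz": 0,"claw": 0}]'

```text
clock: 6.45
tool_pos: [0.4771, -0.2759, 0.0459]
ee_rot: [2.297, -2.139, 0.008]
ft_force: [-2.6, -13.6, -5.1]
gripper_width: 0.0004
```

Run:
```python
from workcell import *
import cv2
s=get_state();print(s['clock'],s['tool_pos'],s['ft_force'],s['torque'])
p,d=capture("wrist");cv2.imwrite("pics/w6.png",p[:,:,::-1])
p,d=capture("top");cv2.imwrite("pics/t6.png",cv2.resize(p[175:275,230:360,::-1],None,fx=6,fy=6))
p,d=capture("scene");cv2.imwrite("pics/s6.png",cv2.resize(p[180:384,180:384,::-1],None,fx=2.9,fy=2.9))
```

```text
6.45 [ 0.47706253 -0.27587602  0.04592109] [ -2.64794466 -13.62190026  -5.10080537] [-1.9390779   0.41725331  0.0934033 ]
```

View pics/w6.png

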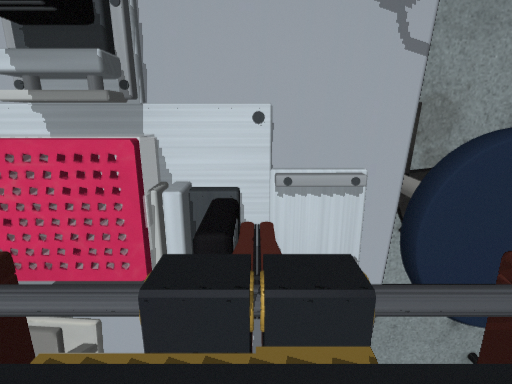

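View pics/t6.png

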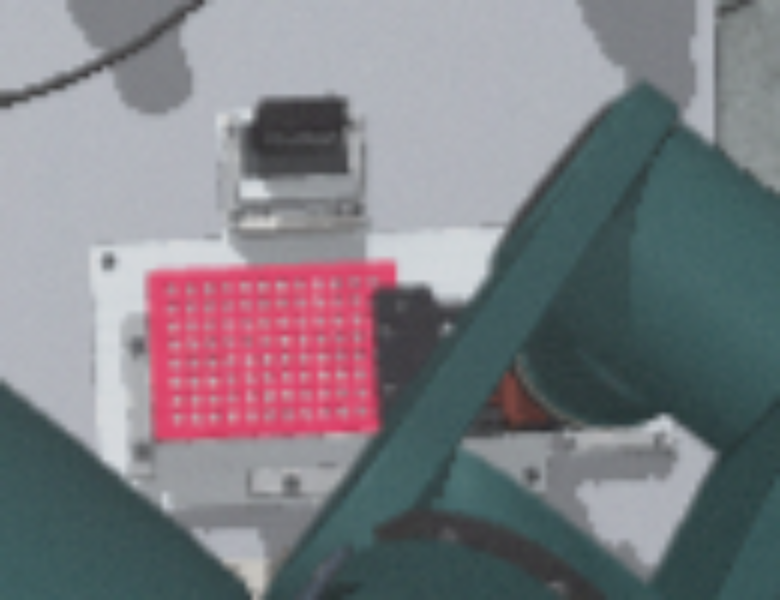

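View pics/s6.png

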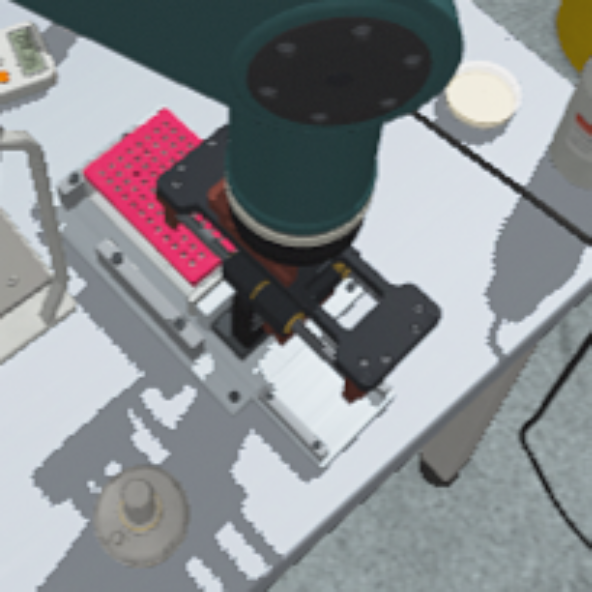

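Box edge in the top view moved from column 182 to 148, up against the end stop, and the force is rising as the spring should. I'll hold one row, then back off.

Call:
arm_command --deltas '[{"dx": 0,"dy": 0,"dz": 0,"rx": 0,"ry": 0,"rz": 0,"claw": 0},{"dx": 0,"dy": 0,"dz": 0,"rx": 0,"ry": 0,"rz": 0,"claw": 0}]'

```text
clock: 6.85
tool_pos: [0.477, -0.2758, 0.0459]
ee_rot: [2.297, -2.139, 0.008]
ft_force: [-2.7, -12.1, -3.7]
gripper_width: 0.0004
```

Call:
arm_command --deltas '[{"dx": 0,"dy": -0.3,"dz": 0,"rx": 0,"ry": 0,"rz": 0,"claw": 0},{"dx": 0,"dy": -0.5,"dz": 0,"rx": 0,"ry": 0,"rz": 0,"claw": 0},{"dx": 0.1,"dy": -1,"dz": 0,"rx": 0,"ry": 0,"rz": 0,"claw": 0},{"dx": 0.1,"dy": -1,"dz": 0,"rx": 0,"ry": 0,"rz": 0,"claw": 0},{"dx": 0,"dy": 0,"dz": 4,"rx": 0,"ry": 0,"rz": 0,"claw": 0},{"dx": 0,"dy": 0,"dz": 5,"rx": 0,"ry": 0,"rz": 0,"claw": 0},{"dx": 0,"dy": 0,"dz": 4,"rx": 0,"ry": 0,"rz": 0,"claw": 0}]'

```text
clock: 7.72
tool_pos: [0.4786, -0.301, 0.1775]
ee_rot: [-2.297, 2.143, -0.002]
ft_force: [0.2, -0.9, 0.4]
gripper_width: 0.0005
```

Call:
arm_command --deltas '[{"dx": 4,"dy": 3.5,"dz": 0,"rx": 0,"ry": 0,"rz": 0,"claw": 0},{"dx": 4,"dy": 4,"dz": 0,"rx": 0,"ry": 0,"rz": 0,"claw": 0},{"dx": 4,"dy": 4,"dz": 0,"rx": 0,"ry": 0,"rz": 0,"claw": 0},{"dx": 4.2,"dy": 3.5,"dz": 0,"rx": 0,"ry": 0,"rz": 0,"claw": 0},{"dx": 0,"dy": 0,"dz": 0,"rx": 0,"ry": 0,"rz": 0,"claw": 0}]'

```text
clock: 8.35
tool_pos: [0.6431, -0.1479, 0.1754]
ee_rot: [-2.3, 2.137, -0.001]
ft_force: [-0.5, -1.0, -0.0]
gripper_width: 0.0004
```

Run:
```python
from workcell import *
import cv2
s=get_state();print(s['clock'],s['tool_pos'],s['ft_force'],s['torque'])
p,d=capture("wrist");cv2.imwrite("pics/w7.png",p[:,:,::-1])
p,d=capture("top");cv2.imwrite("pics/t7.png",cv2.resize(p[175:275,230:360,::-1],None,fx=6,fy=6))
```

```text
8.35 [ 0.64314211 -0.14794166  0.17543287] [-0.54174954 -1.0061421  -0.02258856] [-0.0101617   0.07517678 -0.00558477]
```

View pics/w7.png

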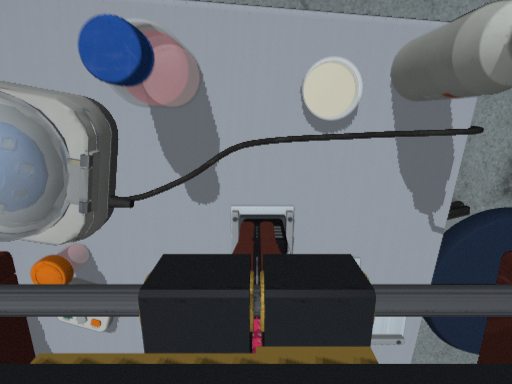

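View pics/t7.png

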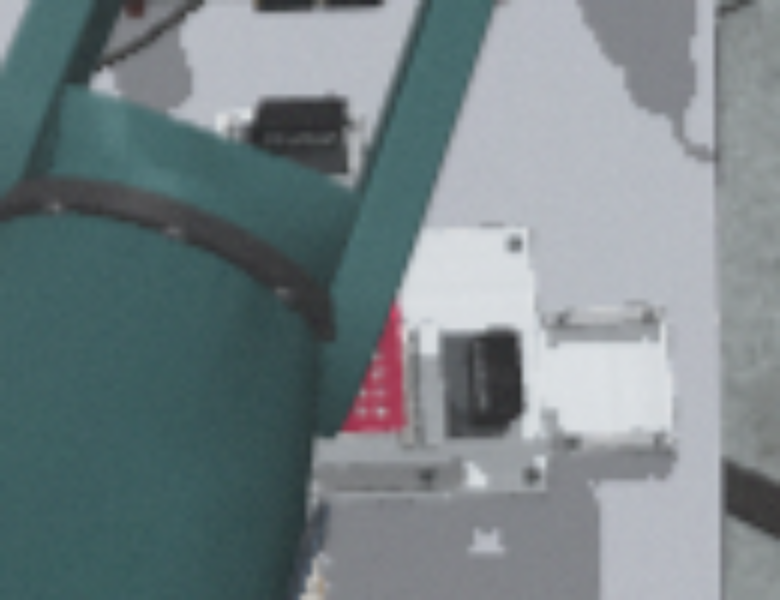

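The end slider has stayed put. The side grip is just inside the fingers in the wrist view, so I'll descend outside it.

Call:
arm_command --deltas '[{"dx": 0.1,"dy": -0.3,"dz": -3,"rx": 0,"ry": 0,"rz": 0,"claw": 0},{"dx": 0,"dy": 0,"dz": -3,"rx": 0,"ry": 0,"rz": 0,"claw": 0},{"dx": 0,"dy": 0,"dz": -3,"rx": 0,"ry": 0,"rz": 0,"claw": 0},{"dx": 0,"dy": 0,"dz": -2,"rx": 0,"ry": 0,"rz": 0,"claw": 0}]'

```text
clock: 8.95
tool_pos: [0.6391, -0.1547, 0.0642]
ee_rot: [2.294, -2.144, -0.003]
ft_force: [0.2, 0.4, 0.2]
gripper_width: 0.0003
```

Call:
arm_command --deltas '[{"dx": 0,"dy": 0,"dz": -2,"rx": 0,"ry": 0,"rz": 0,"claw": 0},{"dx": 0,"dy": 0,"dz": 0,"rx": 0,"ry": 0,"rz": 0,"claw": 0}]'

```text
clock: 9.2
tool_pos: [0.6394, -0.1538, 0.0441]
ee_rot: [2.295, -2.143, -0.005]
ft_force: [0.4, 1.0, 0.6]
gripper_width: 0.0007
```

Run:
```python
from workcell import *
import cv2
s=get_state();print(s['clock'],s['tool_pos'],s['ft_force'],s['torque'])
p,d=capture("wrist");cv2.imwrite("pics/w8.png",p[:,:,::-1])
```

```text
9.2 [ 0.63937101 -0.15375362  0.04406831] [0.42249667 0.96068634 0.55018372] [ 0.04568375 -0.08934959 -0.01110624]
```

View pics/w8.png

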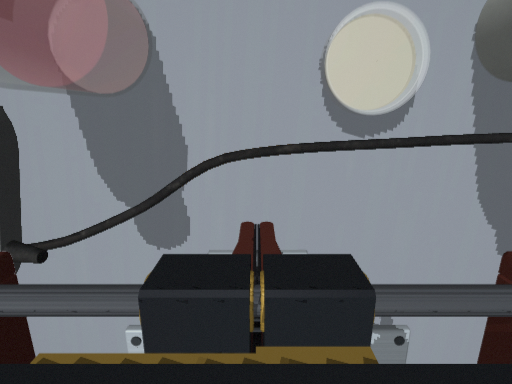

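Clear of the cable and petri dish, with fingertips at (257,235) over the track's outer end. Pushing towards -x.

Call:
arm_command --deltas '[{"dx": -0.5,"dy": 0,"dz": 0,"rx": 0,"ry": 0,"rz": 0,"claw": 0},{"dx": -0.5,"dy": 0,"dz": 0,"rx": 0,"ry": 0,"rz": 0,"claw": 0},{"dx": -0.5,"dy": 0,"dz": 0,"rx": 0,"ry": 0,"rz": 0,"claw": 0},{"dx": -0.5,"dy": 0,"dz": 0,"rx": 0,"ry": 0,"rz": 0,"claw": 0},{"dx": -0.5,"dy": 0,"dz": 0,"rx": 0,"ry": 0,"rz": 0,"claw": 0}]'

```text
clock: 9.88
tool_pos: [0.6159, -0.1532, 0.0457]
ee_rot: [-2.297, 2.143, -0.0]
ft_force: [0.3, -0.3, -0.1]
gripper_width: 0.0002
```

Call:
arm_command --deltas '[{"dx": -0.4,"dy": 0,"dz": 0,"rx": 0,"ry": 0,"rz": 0,"claw": 0},{"dx": -0.4,"dy": -0.1,"dz": 0,"rx": 0,"ry": 0,"rz": 0,"claw": 0},{"dx": -0.4,"dy": 0,"dz": 0,"rx": 0,"ry": 0,"rz": 0,"claw": 0}]'

```text
clock: 10.25
tool_pos: [0.6067, -0.1539, 0.0459]
ee_rot: [-2.294, 2.141, -0.005]
ft_force: [8.3, 1.4, -4.4]
gripper_width: 0.0002
```

Call:
arm_command --deltas '[{"dx": -0.4,"dy": 0,"dz": 0,"rx": 0,"ry": 0,"rz": 0,"claw": 0},{"dx": -0.4,"dy": -0.1,"dz": 0,"rx": 0,"ry": 0,"rz": 0,"claw": 0},{"dx": -0.2,"dy": 0,"dz": 0,"rx": 0,"ry": 0,"rz": 0,"claw": 0}]'

```text
clock: 10.62
tool_pos: [0.5965, -0.1547, 0.0458]
ee_rot: [-2.294, 2.141, -0.004]
ft_force: [6.4, 3.6, -4.1]
gripper_width: 0.0003
```

Call:
arm_command --deltas '[{"dx": -0.3,"dy": 0,"dz": 0,"rx": 0,"ry": 0,"rz": 0,"claw": 0},{"dx": -0.2,"dy": 0,"dz": 0,"rx": 0,"ry": 0,"rz": 0,"claw": 0}]'

```text
clock: 10.88
tool_pos: [0.593, -0.155, 0.0459]
ee_rot: [-2.293, 2.14, -0.008]
ft_force: [10.3, 3.6, -7.1]
gripper_width: 0.0004
```

Run:
```python
from workcell import *
import cv2
s=get_state();print(s['clock'],s['tool_pos'],s['ft_force'],s['torque'])
p,d=capture("top");cv2.imwrite("pics/t9.png",cv2.resize(p[175:275,230:360,::-1],None,fx=6,fy=6))
p,d=capture("scene");cv2.imwrite("pics/s9.png",cv2.resize(p[180:340,180:340,::-1],None,fx=3.7,fy=3.7))
```

```text
10.875 [ 0.59300689 -0.15498268  0.04591128] [10.26642754  3.6262318  -7.12718333] [ 0.56285572 -1.58292302 -0.02967734]
```

View pics/t9.png

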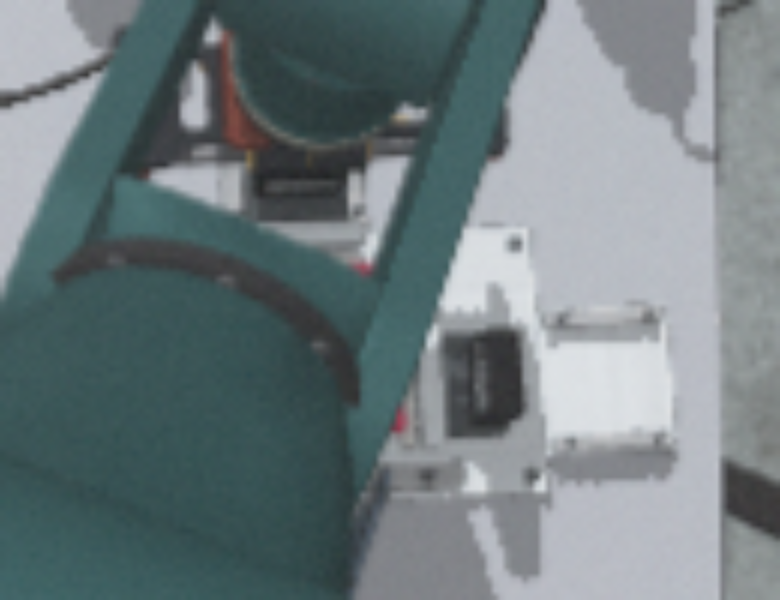

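View pics/s9.png

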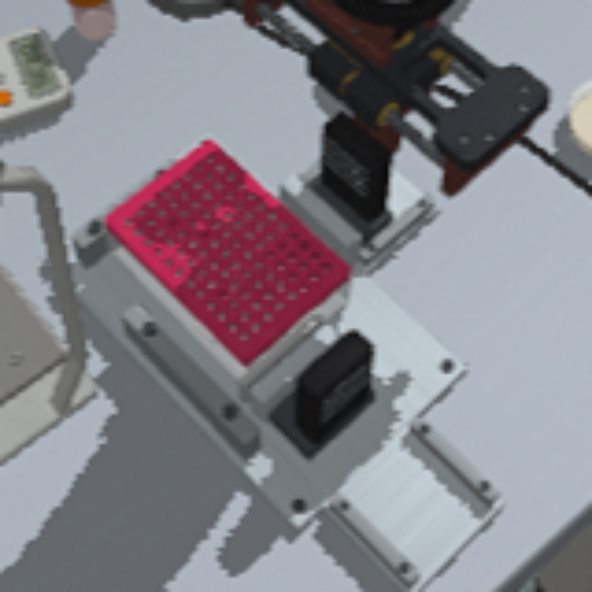

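The scene view shows the side pad (about (305,210)) close to the box, so I'll continue.

Call:
arm_command --deltas '[{"dx": -0.2,"dy": 0,"dz": 0,"rx": 0,"ry": 0,"rz": 0,"claw": 0},{"dx": -0.2,"dy": 0,"dz": 0,"rx": 0,"ry": 0,"rz": 0,"claw": 0},{"dx": -0.2,"dy": -0.1,"dz": 0,"rx": 0,"ry": 0,"rz": 0,"claw": 0}]'

```text
clock: 11.35
tool_pos: [0.587, -0.1555, 0.0459]
ee_rot: [-2.292, 2.14, -0.007]
ft_force: [10.5, 8.1, -4.7]
gripper_width: 0.0006
```

Call:
arm_command --deltas '[{"dx": -0.2,"dy": 0,"dz": 0,"rx": 0,"ry": 0,"rz": 0,"claw": 0},{"dx": -0.2,"dy": 0,"dz": 0,"rx": 0,"ry": 0,"rz": 0,"claw": 0}]'

```text
clock: 11.6
tool_pos: [0.583, -0.1557, 0.0459]
ee_rot: [-2.293, 2.14, -0.007]
ft_force: [10.2, 5.1, -7.3]
gripper_width: 0.0003
```

Call:
arm_command --deltas '[{"dx": -0.1,"dy": 0,"dz": 0,"rx": 0,"ry": 0,"rz": 0,"claw": 0},{"dx": -0.1,"dy": 0,"dz": 0,"rx": 0,"ry": 0,"rz": 0,"claw": 0}]'

```text
clock: 11.85
tool_pos: [0.5811, -0.1558, 0.0459]
ee_rot: [-2.293, 2.14, -0.008]
ft_force: [11.4, 4.0, -6.8]
gripper_width: 0.0006
```

Call:
arm_command --deltas '[{"dx": -0.1,"dy": 0,"dz": 0,"rx": 0,"ry": 0,"rz": 0,"claw": 0},{"dx": -0.1,"dy": 0,"dz": 0,"rx": 0,"ry": 0,"rz": 0,"claw": 0}]'

```text
clock: 12.1
tool_pos: [0.5792, -0.156, 0.0459]
ee_rot: [-2.293, 2.14, -0.008]
ft_force: [10.0, 4.0, -7.2]
gripper_width: 0.0003
```

Run:
```python
from workcell import *
import cv2
s=get_state();print(s['clock'],s['tool_pos'],s['ft_force'],s['torque'])
p,d=capture("scene");cv2.imwrite("pics/s10.png",cv2.resize(p[180:340,180:340,::-1],None,fx=3.7,fy=3.7))
```

```text
12.1 [ 0.57915981 -0.15598368  0.04592018] [ 9.95973345  4.03754712 -7.23975233] [ 0.57893573 -1.51230374 -0.03031935]
```

View pics/s10.png

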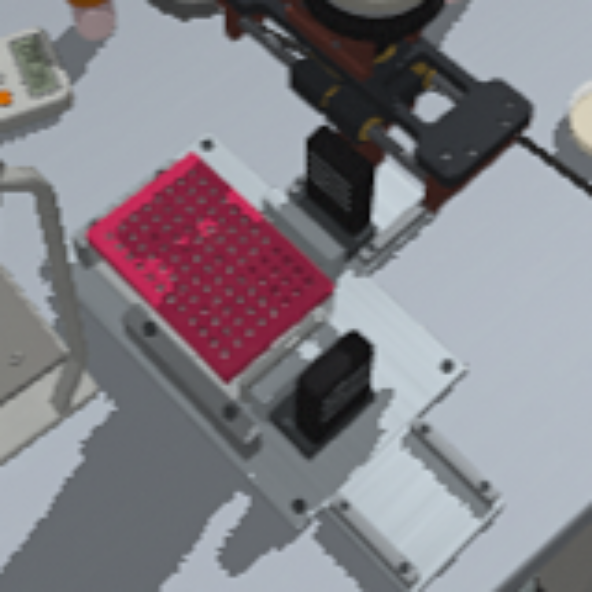

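The box is close to the side stop and still sliding, at a steady 10 N.

Call:
arm_command --deltas '[{"dx": -0.1,"dy": 0,"dz": 0,"rx": 0,"ry": 0,"rz": 0,"claw": 0},{"dx": -0.1,"dy": 0,"dz": 0,"rx": 0,"ry": 0,"rz": 0,"claw": 0}]'

```text
clock: 12.4
tool_pos: [0.5773, -0.1561, 0.0459]
ee_rot: [-2.293, 2.14, -0.009]
ft_force: [10.6, 2.6, -8.1]
gripper_width: 0.0005
```

Call:
arm_command --deltas '[{"dx": -0.1,"dy": 0,"dz": 0,"rx": 0,"ry": 0,"rz": 0,"claw": 0},{"dx": -0.1,"dy": 0,"dz": 0,"rx": 0,"ry": 0,"rz": 0,"claw": 0}]'

```text
clock: 12.65
tool_pos: [0.576, -0.1562, 0.046]
ee_rot: [-2.292, 2.14, -0.01]
ft_force: [12.3, 3.5, -9.8]
gripper_width: 0.0003
```

Call:
arm_command --deltas '[{"dx": -0.1,"dy": 0,"dz": 0,"rx": 0,"ry": 0,"rz": 0,"claw": 0},{"dx": 0,"dy": 0,"dz": 0,"rx": 0,"ry": 0,"rz": 0,"claw": 0}]'

```text
clock: 12.9
tool_pos: [0.5753, -0.1563, 0.046]
ee_rot: [-2.292, 2.14, -0.011]
ft_force: [13.9, 4.4, -9.0]
gripper_width: 0.0005
```

Run:
```python
from workcell import *
import cv2
s=get_state();print(s['clock'],s['tool_pos'],s['ft_force'],s['torque'])
p,d=capture("scene");cv2.imwrite("pics/s11.png",cv2.resize(p[200:320,190:310,::-1],None,fx=4.9,fy=4.9,interpolation=cv2.INTER_CUBIC))
```

```text
12.9 [ 0.57528701 -0.15629108  0.04597338] [13.85242187  4.38356472 -9.01083223] [ 0.63108149 -1.96815723  0.03912673]
```

View pics/s11.png

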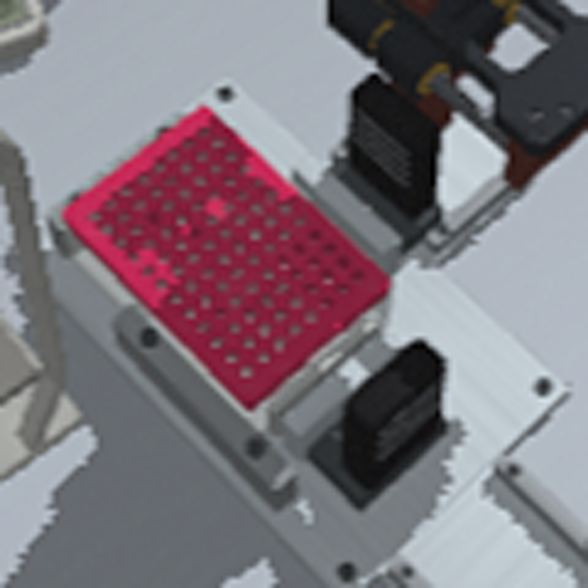

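The box is against both stops and the force has risen to 13.9 N, so about 5–6 N on the spring. I'll back off and inspect.

Call:
arm_command --deltas '[{"dx": 0.4,"dy": 0,"dz": 0,"rx": 0,"ry": 0,"rz": 0,"claw": 0},{"dx": 0.8,"dy": 0.1,"dz": 0,"rx": 0,"ry": 0,"rz": 0,"claw": 0},{"dx": 1,"dy": 0.1,"dz": 0,"rx": 0,"ry": 0,"rz": 0,"claw": 0},{"dx": 1,"dy": 0,"dz": 0,"rx": 0,"ry": 0,"rz": 0,"claw": 0},{"dx": 0,"dy": 0,"dz": 4,"rx": 0,"ry": 0,"rz": 0,"claw": 0},{"dx": 0,"dy": 0,"dz": 5,"rx": 0,"ry": 0,"rz": 0,"claw": 0},{"dx": 0,"dy": 0,"dz": 5,"rx": 0,"ry": 0,"rz": 0,"claw": 0},{"dx": 0,"dy": 0,"dz": 5,"rx": 0,"ry": 0,"rz": 0,"claw": 0}]'

```text
clock: 13.95
tool_pos: [0.6025, -0.1542, 0.2374]
ee_rot: [-2.297, 2.143, -0.0]
ft_force: [0.7, -0.1, -0.5]
gripper_width: 0.0001
```

Call:
arm_command --deltas '[{"dx": -3,"dy": -5,"dz": 2,"rx": 0,"ry": 0,"rz": 0,"claw": 0},{"dx": -4,"dy": -5,"dz": 0,"rx": 0,"ry": 0,"rz": 0,"claw": 0},{"dx": -4,"dy": -5,"dz": 0,"rx": 0,"ry": 0,"rz": 0,"claw": 0},{"dx": -4,"dy": -5,"dz": 0,"rx": 0,"ry": 0,"rz": 0,"claw": 0},{"dx": -4,"dy": -4,"dz": 0,"rx": 0,"ry": 0,"rz": 0,"claw": 0},{"dx": -4,"dy": 0,"dz": 0,"rx": 0,"ry": 0,"rz": 0,"claw": 0},{"dx": 0,"dy": 0,"dz": 0,"rx": 0,"ry": 0,"rz": 0,"claw": 0}]'

```text
clock: 14.82
tool_pos: [0.3729, -0.391, 0.2556]
ee_rot: [2.294, -2.146, -0.002]
ft_force: [0.3, -0.2, -0.1]
gripper_width: 0.0005
```

```bash
cat > look.py <<'E'
import sys
from workcell import *
import cv2,numpy as np
n=sys.argv[1]
s=get_state();print(s['clock'],s['tool_pos'],s['ft_force'])
for c in sys.argv[2:]:
    p,d=capture(c);np.save(f"{c}_{n}.npy",d);cv2.imwrite(f"pics/{c}_{n}_raw.png",p[:,:,::-1])
    i=camera_info(c);np.savez(f"{c}{n}_cam.npz",**{k:np.array(i[k]) for k in("camera_matrix","R","t")})
    if c=="top": p=cv2.resize(p[175:275,230:360],None,fx=6,fy=6,interpolation=cv2.INTER_CUBIC)
    if c=="scene": p=cv2.resize(p[200:320,190:310],None,fx=4.9,fy=4.9,interpolation=cv2.INTER_CUBIC)
    cv2.imwrite(f"pics/{c}_{n}.png",p[:,:,::-1])
E
python3 look.py a top scene wrist
```

```text
14.825 [ 0.37290966 -0.39103465  0.25564244] [ 0.27761723 -0.1624433  -0.06290048]
```

View pics/top_a.png

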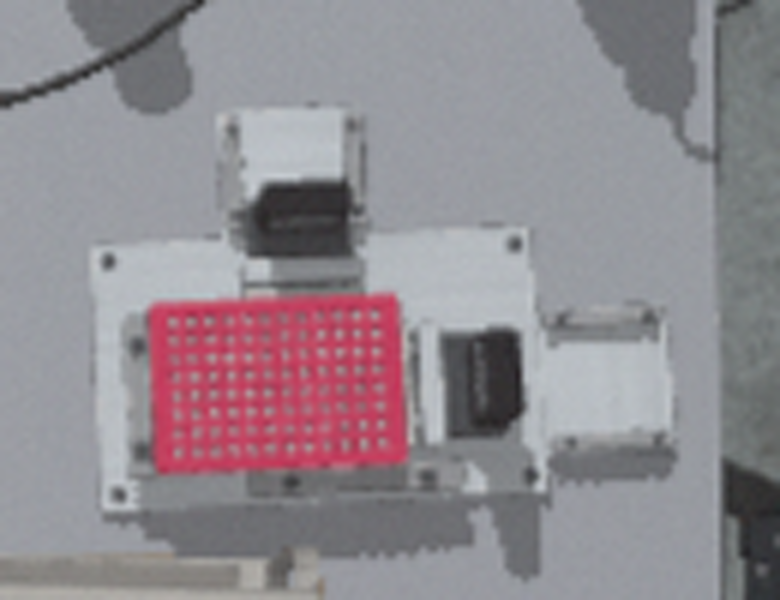

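View pics/scene_a.png

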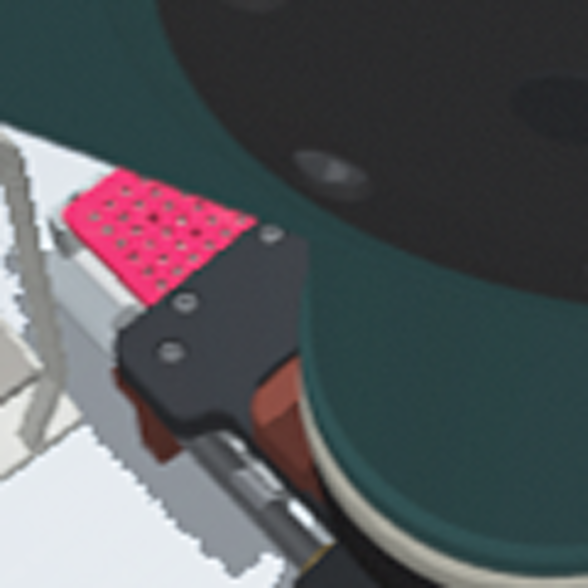

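View pics/wrist_a.png

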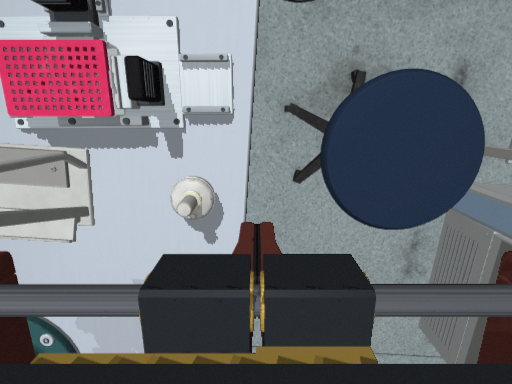

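The top view shows the box against both bars. I'll measure how square it is and the grip-to-box distances.

```bash
cat > meas.py <<'E'
from h import *
import cv2,sys
th=np.radians(3.98);c,s=np.cos(th),np.sin(th);Rm=np.array([[c,-s],[s,c]]);o=np.array([.4741,-.1849])
def nest(cam,uv,z): return ((ray(cam,uv,z)[:,:2]-o)@Rm)*1000
for img,cam in [("top0","top"),("top_a_raw","topa")]:
    p=cv2.imread(f"pics/{img}.png");h=cv2.cvtColor(p,cv2.COLOR_BGR2HSV)
    m=((h[...,1]>130)&(abs(h[...,0].astype(int)-173)<10)).astype(np.uint8);m[:190]=0;m[270:]=0;m[:,:235]=0;m[:,345:]=0
    m=cv2.morphologyEx(m,cv2.MORPH_CLOSE,np.ones((5,5)))
    # subpixel edges: mean per row/col
    ys,xs=np.nonzero(m);pts=nest(cam,np.c_[xs,ys].astype(float),.05)
    r=cv2.minAreaRect(pts.astype(np.float32));print(img,"lid",r,pts.min(0).round(1),pts.max(0).round(1))
    co=np.cov(pts.T);w,v=np.linalg.eigh(co);print(" PCA long axis angle from nest y deg",np.degrees(np.arctan2(-v[0,1],v[1,1])),"centroid",pts.mean(0))
    import os
    D=np.load("top0.npy" if img=="top0" else "top_a.npy");k=np.load(cam+"_cam.npz");K,R,t=k["camera_matrix"],k["R"],k["t"]
    vv,uu=np.mgrid[0:384,0:512];P=np.stack([(uu-K[0,2])/K[0,0]*D,(vv-K[1,2])/K[1,1]*D,D],-1);W=(P-t)@R
    n=((W[...,:2]-o)@Rm)*1000;z=W[...,2]
    roi=(z>.078)&(z<.095)&(vv>185)&(vv<255)&(uu>260)&(uu<350)
    for nm,mm in [("side",roi&(n[...,0]>65)),("end",roi&(n[...,1]<-60))]:
        q=n[mm];print(nm,len(q),np.median(q,0),((np.percentile(q,2,0)+np.percentile(q,98,0))/2))
    mm=(z>.045)&(z<.055)&(abs(n[...,0])<62)&(abs(n[...,1]-20)<90);q=n[mm];print("lid depth",q.mean(0),np.percentile(q,[1,99],0))
    for a,b in [(30,.045)]:
        e=[ (y0,np.polyfit) for y0 in []]
E
python3 meas.py
```

```text
top0 lid ((13.739818572998047, 19.51556396484375), (81.33552551269531, 120.6320571899414), 0.8559464812278748) [-27.2 -41. ] [54.4 80.3]
 PCA long axis angle from nest y deg 0.8363535388497461 centroid [13.18101765 19.48089715]
side 96 [123.27238895  21.90821044] [124.01123078  19.64925665]
end 102 [  -4.25247528 -143.55190634] [  -4.6073314  -144.39898479]
lid depth [14.06341137 20.13878972] [[-26.42024275 -40.32287185]
 [ 55.14215154  80.43142147]]
top_a_raw lid ((-2.2727203369140625, 35.72785949707031), (81.34099578857422, 120.91529846191406), 0.8462958931922913) [-42.7 -24.5] [38.8 96.4]
 PCA long axis angle from nest y deg 0.5166032321324755 centroid [-2.56559887 36.10025037]
side 95 [82.36721747 21.36927367] [82.55504384 21.19937833]
end 100 [ -3.95361383 -68.0598519 ] [ -4.0514525  -68.52659621]
lid depth [-1.62064589 35.40454097] [[-42.40759862 -37.35984301]
 [ 40.0832023   96.59695169]]
```

The distances put both pads at roughly 5–6 mm of compression (±1.5 mm). Squareness reads 0.5–0.8° against my nest yaw, which is uncertain by about that much, so I'll look from directly above with the wrist camera.

Call:
arm_command --deltas '[{"dx": 0,"dy": 0,"dz": 5,"rx": 0,"ry": 0,"rz": 0,"claw": 0},{"dx": 0,"dy": 2,"dz": 4,"rx": 0,"ry": 0,"rz": 0,"claw": 0},{"dx": 0,"dy": 5,"dz": 0,"rx": 0,"ry": 0,"rz": 0,"claw": 0},{"dx": 0.5,"dy": 5,"dz": 0,"rx": 0,"ry": 0,"rz": 0,"claw": 0},{"dx": 1,"dy": 5,"dz": 0,"rx": 0,"ry": 0,"rz": 0,"claw": 0},{"dx": 1,"dy": 3,"dz": 0,"rx": 0,"ry": 0,"rz": 0,"claw": 0},{"dx": 0,"dy": 0,"dz": 0,"rx": 0,"ry": 0,"rz": 0,"claw": 0},{"dx": 0,"dy": 0,"dz": 0,"rx": 0,"ry": 0,"rz": 0,"claw": 0}]'

```text
clock: 15.98
tool_pos: [0.4009, -0.1909, 0.3458]
ee_rot: [2.299, -2.141, 0.001]
ft_force: [-0.2, -1.2, -0.2]
gripper_width: 0.0
```

```bash
python3 look.py b wrist; python3 -c "
import cv2
p=cv2.imread('pics/wrist_b_raw.png');cv2.imwrite('pics/wrist_b2.png',cv2.resize(p,(800,600),interpolation=cv2.INTER_CUBIC))"
```

```text
15.975 [ 0.40087316 -0.19093055  0.34577466] [-0.2232857  -1.20834404 -0.16842431]
```

View pics/wrist_b2.png

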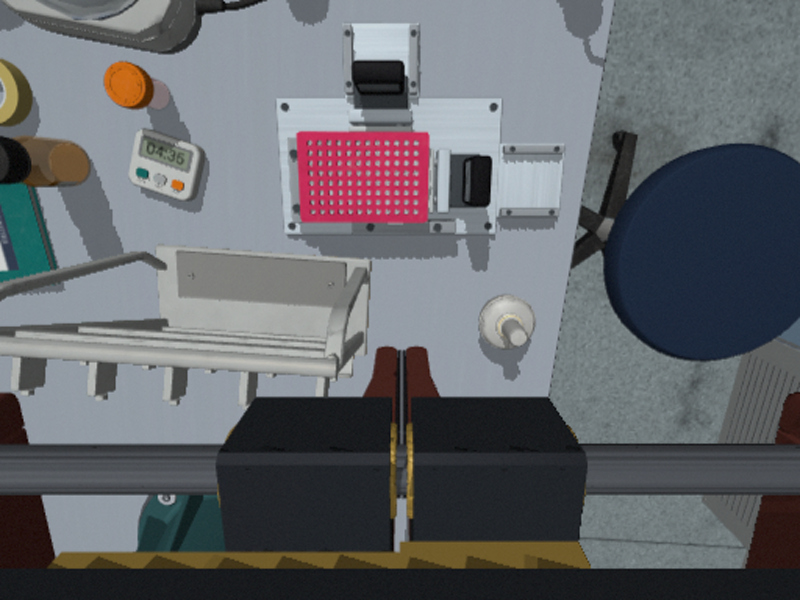

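```bash
cat > sq.py <<'E'
from h import *
import cv2,sys
n=sys.argv[1]
p=cv2.imread(f"pics/wrist_{n}_raw.png");k=np.load(f"wrist{n}_cam.npz");K,R,t=k["camera_matrix"],k["R"],k["t"]
D=np.load(f"wrist_{n}.npy")
cam=f"wrist{n}"
# rectified orthographic view at z=.05 for lid and .008 for bed
def ortho(z,x0=.40,x1=.60,y0=-.33,y1=-.06,s=3000):
    H=int((x1-x0)*s);Wd=int((y1-y0)*s)
    r,c=np.mgrid[0:H,0:Wd];X=np.stack([x1-r/s,y1-c/s,np.full(r.shape,z)],-1)
    q=X@R.T+t;u=q[...,0]/q[...,2]*K[0,0]+K[0,2];v=q[...,1]/q[...,2]*K[1,1]+K[1,2]
    return cv2.remap(p,u.astype(np.float32),v.astype(np.float32),cv2.INTER_CUBIC)
for z in (.05,.034,.008): cv2.imwrite(f"pics/or_{n}_{int(z*1000)}.png",ortho(z))
vv,uu=np.mgrid[0:384,0:512];P=np.stack([(uu-K[0,2])/K[0,0]*D,(vv-K[1,2])/K[1,1]*D,D],-1);W=(P-t)@R
m=(W[...,0]<.42)&(W[...,1]>-.16)&(D>0)&(vv<250)&(W[...,2]<.3);print("rack max z",np.percentile(W[m][:,2],99.5),)
E
python3 sq.py b
```

```text
rack max z 0.263565560255806
```

View pics/or_b_50.png

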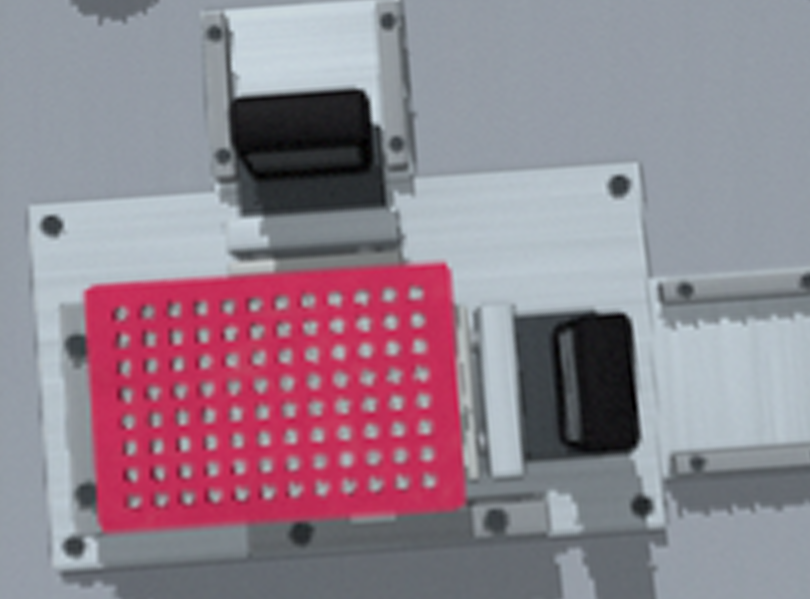

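View pics/or_b_8.png

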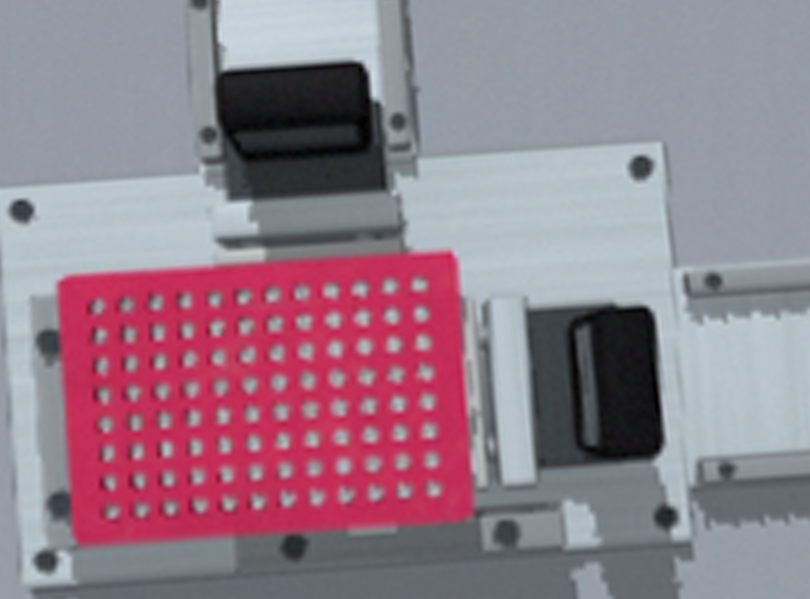

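Squareness, from the orthographic views:

| Feature | Angle |
|---|---|
| Lid hole rows | -3.7° and -4.1° |
| Lid hole columns | 3.9° and 4.0° |
| Bed screws, rows | -4.0° |
| Bed screws, columns | 3.9° and 4.25° |

So the box is square to within about 0.3°, and both pads touch it. The arm is clear of everything, so I'll hand in.

```bash
python3 -c "
from workcell import *
print(hand_in())"
```

```text
the job is handed in; nothing more can be done
None
```

I clamped the box: I pushed the end slider first, then the side slider, until the box met each stop. I then lifted the arm clear and handed the job in at about 16 s.

**Last checks**
- **Pad force:** the push force levelled off at about 12 N on the end slider and 14 N on the side slider. Taking off the 7 N or so of track drag leaves about 5–7 N on each sprung pad. That is roughly 4–5 mm of compression, short of the hard limit at 7 mm.
- **Position:** the box's end face is at about y +97 mm and its side face at about x -42 mm. Both match where I saw the stop faces in the pictures.
- **Squareness:** the lid's holes line up with the bed's screws to within about 0.3°.
- **Clear of everything else:** nothing but the two grips was touched, and the other things on the bench were left alone.

**Where the checks disagreed**
- **Compression:** grip positions in the top camera gave 5–6 mm (±1.5 mm), a little more than the force readings suggest.
- **Skew:** a coarser top-camera fit gave 0.5–0.8°, which is about as uncertain as that nest-angle estimate. I relied on the closer wrist-camera view instead.
- **Gaps at the stops:** the lid hides the stop faces from above, so contact there rests on the force rise and the positions.

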